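# Click the driver test box four steps up and start the test

## Task

Set the LED-driver test box for the next driver: with a fingertip, gently push the finger tab of its click-stop dial round clockwise (seen from above) by exactly four clicks from where it stands, never running on into a fifth, and leave it resting in that click. Only then press the round metal start button right down with a fingertip and let it spring back up. Push only, do not pinch the tab or pick anything up, and leave the driver, the metal block and the screw tin beside the box where they are.

Things in the scene. Friction and masses are not known exactly. Their poses are not given: they have to be found in the camera images.
- load_box: Grey metal test box screwed to the bench (it cannot move), 120 mm deep (its x), 230 mm wide (its y), 60 mm high, with flat feet 17 mm out at both ends. Origin at the centre of its underside; x points away from the robot when unturned, y to the left, z up. The dial is in the left half of its top, the button in the right half.
- dial_centre (a point): Point on the dial's upright turning axis, at the top face of its flat black disc (100 mm across, 6 mm thick, on the box top), 52 mm to +y of the box centre. Axes as the box's. Twelve black dots on the box top, 54.5 mm from this point, mark the click positions and grow larger clockwise.
- dial (a joint): Dial angle, rad, growing clockwise seen from above. Clicks every 0.5236 from 0 to 5.7596, end stops just outside; starts at rest in one of the first four. At 0 the tab lies 165 degrees counter-clockwise (from above) from the box's +x. Leaving a click takes up to 0.12 N m (3.5 N at the tab), fading to none half-way to the next click, into which it then snaps and stays.
- tab_top (a point): Centre of the top of the dial's finger tab, 36 mm from the axis. The tab is a grey upright block on the disc, 12 mm thick, 24 mm long (24 to 48 mm from the axis), 22 mm high above the disc (top 28.5 mm above the box top), with a white line on top. The point's x axis points outward from the axis, z up; the +y side is the flank pushed to turn the dial clockwise.
- button_top (a point): Centre of the top of the round metal start button, 22 mm across, in a black collar 38 mm across and 12 mm high; the button stands about 10 mm above the collar and 22 mm above the box top, 80 mm to -y of the box centre. It is pressed straight down and springs back.
- button (a joint): How far the start button is pressed, m: 0 up, 0.005 right down (about 1.5 N to start, 5 N right down).
- driver_6_mid (a point): Centre of a loose LED driver, a ribbed light-grey metal case 64 x 122 x 39 mm, on the bench left of the box; leave alone.
- gauge_block_mid (a point): Centre of a loose plain metal block 36 x 36 x 30 mm, on the bench right of the box; leave alone.
- screw_tin_mid (a point): Centre of a loose round flat tin with a green lid, 66 mm across, 22 mm high, on the bench right of the box; leave alone.

How it is judged:
By the outcome, as a careful person would: the job done as asked, in the order asked, and still so for the second after the job is handed in, with the robot touching nothing.
It also fails if it takes over 64 s, if anything falls off the work surface, if the arm or the gripper's body presses on something with over 40 N, if the wrist force passes 120 N, or if a joint passes its speed limit or range.

## Robot

A 7-joint arm with a two-finger parallel gripper is mounted at the origin on a cart in front of the work surface, level with it; the furniture and walls round the work are solid. World frame = base frame: x ahead of the robot, y to its left, z up, the work surface at z = 0. Lengths are in mm, angles in degrees, forces in N, time in s.
With the tool pointing down it reaches from about 350 to 900 mm from the base axis. Payload 19.9 kg.
Tool frame: the origin (TCP) lies at the very end of the fingers, on their centre line; the grasp point (between the pads) lies 19 mm behind it; z points along the fingers, x is the direction in which the jaws open and shut, and the axes are right-handed (so a half turn about z gives the same grasp; the last joint's range is limited). The gripper opens to 94 mm and grips with 3 to 60 N. Pads are 16 mm wide; open, the fingers measure 119 mm over their backs; the gripper's body (75 mm by 177 mm) begins 78 mm behind the grasp point.
Start: joints at [66.492, 23.915, -0.59, 92.452, 0.269, 63.638, -3.037], TCP at [225.3, -582.954, 176.625] pointing down, gripper open.
Joint ranges: [-161.28, 161.28], [-22.2, 115.67], [-73.04, 71.86], [3.21, 147.25], [-68.34, 248.33], [10.77, 114.83], [-161.83, 161.83]. Speed limits (degrees/s): [108.29, 108.29, 136.94, 136.94, 172.46, 172.46, 172.46].

## Interface

Orientations are given as a 3x3 rotation matrix whose columns are the frame's x, y, z axes.
In Python, from rig import * gives the robot as it stands. The module is installed in compiled form; this text tells all that it offers.
- The arm moves only by the tool send_rows, never from a script. Its argument "commands" is a list of rows, each a list of 3 entries, a list of its own where there are three numbers: the opening, from 0 (shut) to 1 (fully open), then the shift along the tool's x, y, z in units of 50 mm (1.0 is 50 mm), then the turn, a rotation vector about the tool's x, y, z in units of 6 degrees (1.0 is 6 degrees). A call has exactly 10 rows; each row is the pose to reach, as a shift and turn from the pose commanded when the call began, along the tool's axes at that moment; what a row does not reach only later rows make up. A row lasts 1/8 s, in which the tool goes at most 62.5 mm and 10.7 degrees, less where a joint would pass 70% of its speed; a pose out of reach is approached as far as the arm can. A call with a gripper value outside its range is refused whole. The fingers move at their own pace and stop on an object; "newtons" is the grip in N (left out, the last holds). Time passes only in rows, so rows that repeat a pose let the fingers close, or fill a call up. It gives the time, the measured TCP pose, the force and the opening at its end, in the units of the state.
- state(): the state, without advancing time (a new reading comes with each control period).
- snapshot(name): name is "side" or "top"; returns a dict with "pixels" (384x512x3 uint8, red, green, blue), "z_map" (384x512 float32, mm along the optical axis (not along the pixel's ray), 0 where there is no reading), "vfov" (degrees; the focal length in pixels is half the picture's height over the tangent of half this angle, whatever the lens; pixels are square), "cx", "cy" (the principal point, pixels), "rvec" (rotation vector, rad) and "tvec" (3), from world to camera coordinates, as OpenCV has them. Camera axes: x right, y down, z forward; pixel columns grow to the right and rows downward; lengths in mm; the calibration is good to about 2 mm. A picture is of the moment at which its call begins.
- sign_off(): hands the job in, once; it reports no verdict.
Trained networks look in a picture, given as the dict that the camera call returned (one of the last four; its "shot" number tells which), for a name from the list of things; names that differ only in an ending like _2 or _b are one class to them, and where a whole thing is asked for, a point or a joint stands for the part that bears it (a point fixed in the world has none). Each returns a list of dicts, best first, with "score" (0 to 1); they miss things now and then, are a little off and sometimes report something else, mostly with a low value. They report only what shows in the picture. A call takes as long as a camera call.
- find_in(label, picture): "box" ([left, top, right, bottom] in pixels, round what is visible of it).
- mark_of(label, picture): "uv" ([column, row] in pixels: a listed point, or the origin of a listed thing).
The state is a dict: "t": time; "qpos": joint angles; "qvel": joint speeds; "tau": joint torques, N m; "position": TCP position; "tcp_rot": TCP orientation; "wrist_force": force on the tool from outside, world axes, zero at the start; "wrist_torque": the same for the moment, N m; "opening": opening from 0.0 (shut) to 1.0 (fully open).
Only numpy, scipy, OpenCV 4.12 (cv2) and the standard library are available. Lean on these libraries where they do the work, as an engineer would, in place of code of your own. Each camera call takes 0.05 s, during which the arm holds its last target.

## Working session

There is one attempt and no reset: what is moved stays moved. The work goes in short steps, Python scripts to look and compute and a tool call to move; the robot and the scene stay as the last step left them, time stands still between calls to the robot, and variables do not carry over. Pictures are saved under pics/ and viewed, and the job is handed in when it is done.

Besides the shell and the picture viewer there is one more tool, called after "Call:" as a command line: name --argument value ..., lists and objects as JSON in quotes. send_rows: Moves the arm, as the interface text tells. Its arguments: {"type":"object","properties":{"commands":{"type":"array","items":{"type":"array"}},"newtons":{"type":"number"}},"required":["commands"]}

```bash
mkdir -p pics; cat > h.py <<'E'
from rig import *
import numpy as np, cv2
def cam(p):
    f=p["pixels"].shape[0]/2/np.tan(np.radians(p["vfov"])/2)
    K=np.array([[f,0,p["cx"]],[0,f,p["cy"]],[0,0,1.]])
    R,_=cv2.Rodrigues(np.array(p["rvec"],float)); t=np.array(p["tvec"],float).ravel()
    return K,R,t
def world(p,uv,z=None,d=None):
    K,R,t=cam(p); ray=np.linalg.inv(K)@np.array([uv[0],uv[1],1.]); C=-R.T@t; r=R.T@ray
    if z is not None: return C+r*(z-C[2])/r[2]
    return R.T@(ray*d-t)
def proj(p,X):
    K,R,t=cam(p); c=K@(R@np.array(X,float)+t); return c[:2]/c[2]
def cloud(p):
    K,R,t=cam(p); h,w=p["z_map"].shape; u,v=np.meshgrid(np.arange(w),np.arange(h))
    r=np.stack([u,v,np.ones_like(u)],-1)@np.linalg.inv(K).T
    return (r*p["z_map"][...,None]-t)@R
def save(p,n,crop=None,s=1):
    im=cv2.cvtColor(p["pixels"],cv2.COLOR_RGB2BGR)
    if crop: im=im[crop[1]:crop[3],crop[0]:crop[2]]
    if s!=1: im=cv2.resize(im,None,fx=s,fy=s,interpolation=cv2.INTER_CUBIC)
    cv2.imwrite("pics/"+n,im)
E
python3 - <<'E'
from h import *
print(state())
for n in ("top","side"):
    p=snapshot(n); save(p,n+"0.png",s=1.5)
    print(n,p["vfov"],p["cx"],p["cy"],"cam",-cam(p)[1].T@cam(p)[2])
    for l in ["load_box","dial_centre","tab_top","button_top","driver_6_mid","gauge_block_mid","screw_tin_mid"]:
        m=mark_of(l,p)[:2]
        for q in m:
            u=q["uv"]; d=p["z_map"][int(round(u[1])),int(round(u[0]))]
            print(l,round(q["score"],2),np.round(u,1),np.round(world(p,u,d=d),1))
E
```

```text
{'t': 0.0, 'qpos': array([66.49190073, 23.94798548, -0.58965939, 92.48403111,  0.26901048,
       63.63798661, -3.03640603]), 'qvel': array([ 0.02403428, -0.11182265, -0.06053937,  0.01342734, -0.00897681,
        0.10846715, -0.03303088]), 'tau': array([ 1.49505704e-03, -8.51240087e+01,  6.39410187e-01, -4.25975990e+01,
       -4.88872512e-02,  1.88421743e-02,  7.57506996e-05]), 'position': array([ 225.14352704, -582.61168993,  176.03689709]), 'tcp_rot': array([[ 3.60490393e-01, -9.32762784e-01, -5.15026947e-04],
       [-9.32762161e-01, -3.60490750e-01,  1.08176311e-03],
       [-1.19469082e-03,  9.04324380e-05, -9.99999282e-01]]), 'wrist_force': array([-0.84737625, -0.01035485,  0.2092251 ]), 'wrist_torque': array([-0.07778469,  0.04528569,  0.00157625]), 'opening': 0.9980176652643871}
top 50.27635537240849 256.87221680276696 194.35881684966824 cam [ 409.65574695   20.06473682 1003.92156165]
load_box 0.62 [287.7 204.2] [501.4 -24.   69.2]
dial_centre 0.6 [268.5 207.4] [494.5  20.1  69.5]
dial_centre 0.36 [289.5 203. ] [504.8 -28.4  63. ]
tab_top 0.82 [254.6 210.3] [486.6  51.4  88.5]
button_top 0.47 [326.6 195.1] [ 519.8 -111.4   82.3]
driver_6_mid 0.86 [204.6 221.8] [464.7 171.7  38.6]
gauge_block_mid 0.56 [363.2 178.4] [ 565.3 -207.2   29.8]
screw_tin_mid 0.72 [370.5 208.9] [ 492.7 -223.6   21.1]
side 45.47888176926475 260.5446847317778 184.6366199349388 cam [180.13950623 916.94056858 673.56655245]
load_box 0.82 [265.1 204.4] [466.8  63.1  59.8]
load_box 0.63 [253.3 249.8] [446.9 205.3  38.9]
dial_centre 0.97 [260.5 192.6] [478.3  61.8  90.2]
tab_top 0.58 [257.5 191.2] [487.2  57.6  89.8]
button_top 0.44 [269.4 157.9] [ 5.616e+02 -2.660e+02 -3.000e-01]
driver_6_mid 0.74 [252.1 252. ] [446.9 212.8  38.8]
gauge_block_mid 0.6 [262.5 162.8] [ 529.2 -104.7   73.4]
screw_tin_mid 0.75 [286.5 163.7] [ 471.8 -139.4   61.6]
```

View pics/top0.png

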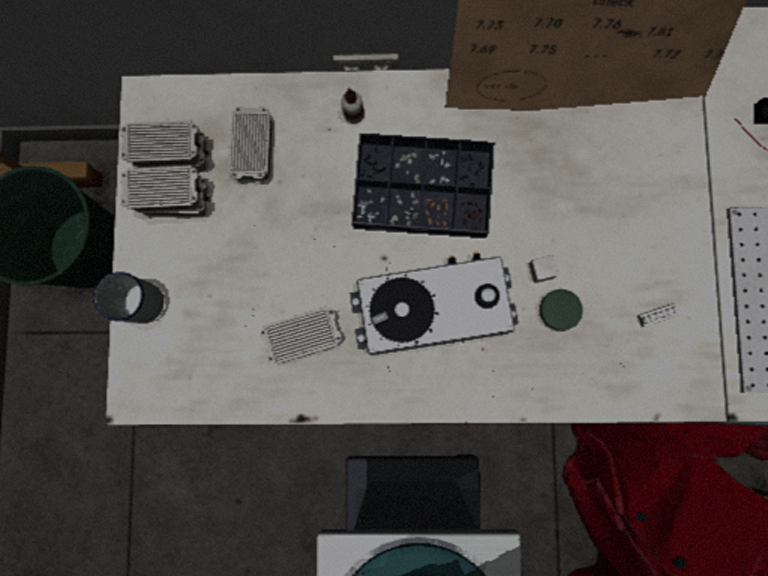

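View pics/side0.png

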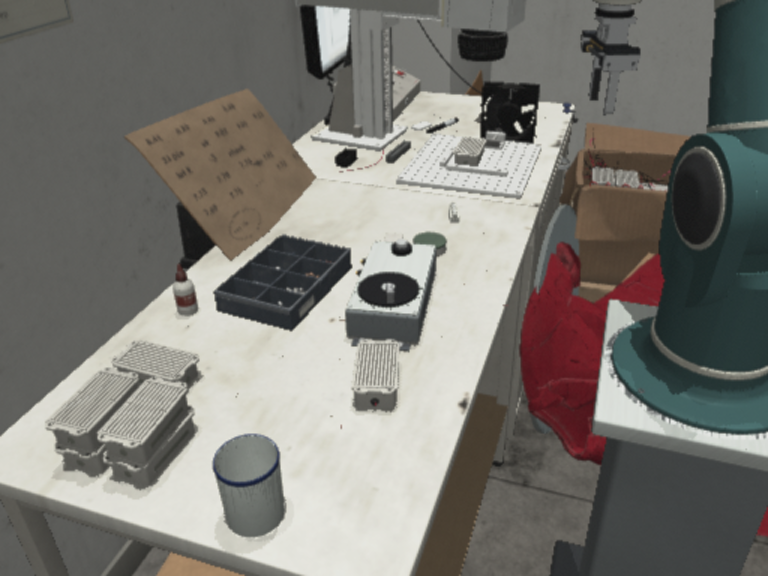

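```bash
python3 - <<'E'
from h import *
p=snapshot("top"); save(p,"top1.png",(170,140,410,270),s=3.3); 
c=cloud(p)
print(np.round(c[150:250:4,240:345:6,2]).astype(int))
np.savez("t0.npz",c=c,px=p["pixels"])
q=snapshot("side"); save(q,"side1.png",(190,130,350,250),s=5)
E
```

```text
[[  36   40   43   46   45    3    3    0    3    1    0    4    0    3
    30   -1    2    2]
 [  -3   -2    2    5   12   12 1004   36   28   31   37   42   44   47
    43    2    1    4]
 [   2    0    1   -1    1    0    2    1    0    3    2   -1   -2    4
     0   -2   -1    4]
 [   2    1    0    0    1    2    1    4    0   -1    0    0    0    0
     0    2   -2    1]
 [   0    1    1   -1    3    1    1    4    3    2    1   -1    0   -2
    -1    0   -1   -1]
 [   0    2    2   -1    2   -2    2   -3    1    0   34    2    3   39
    -1    0    2    0]
 [   0    2    2    1    1    2    1    1    2    1   39   -1   55   60
    58   60    4    1]
 [   1    1   -3    1    4    2    0    2   55   63   60   60   60   59
    60   61    1   -1]
 [   5    0    1   -1   57   59   62   61   61   62   60   58   61   60
    60   59    5    1]
 [  57   61   61   59   68   67   61   63   60   61   61   58   62   60
    63   60   55    0]
 [  59   60   60   68   65   67   66   68   60   59   60   61   60   64
    74   62   59    0]
 [  61   60   66   65   66   68   66   68   60   60   5
[... 575 characters left out ...]
1   60   60
    60   61   60   55]
 [   6   60   66   66   64   67   67   60   62   62   61   62   60   58
    58   55   44    1]
 [  10   60   62   61   66   66   68   61   62   58   62   57   26   -1
     1    3    0    3]
 [   4   61   60   62   62   60   57   57   -4   -1    0    2    3    1
     2    0    3    0]
 [   2   63   55   55    2    1   -1    2    2    1    1   -3    1    0
    -2    1    2    3]
 [   1    2    2    0    2   -3   -3   -1    0    0    2    2    4   -3
    -3    2    0    1]
 [   1   -1    1    0    0   -1    0    3    2   -4    3    2    0   -1
     2    0    4   -1]
 [   4   -3    4    1    1    0    1    2   -4    0   -1    1    0    1
    -2   -1   -2    1]]
```

View pics/top1.png

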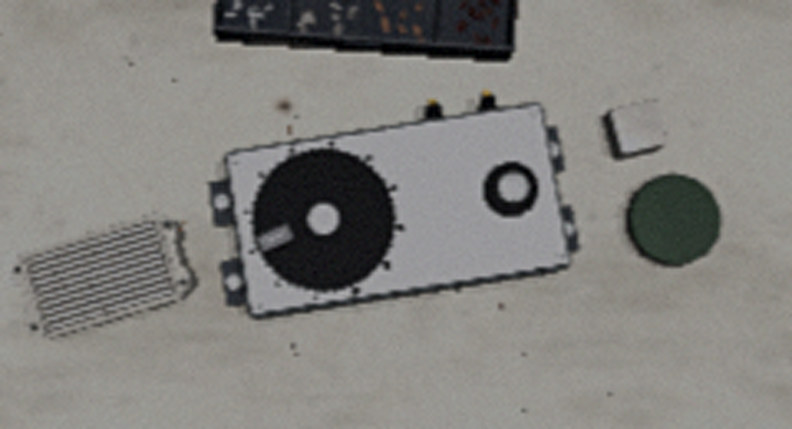

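View pics/side1.png

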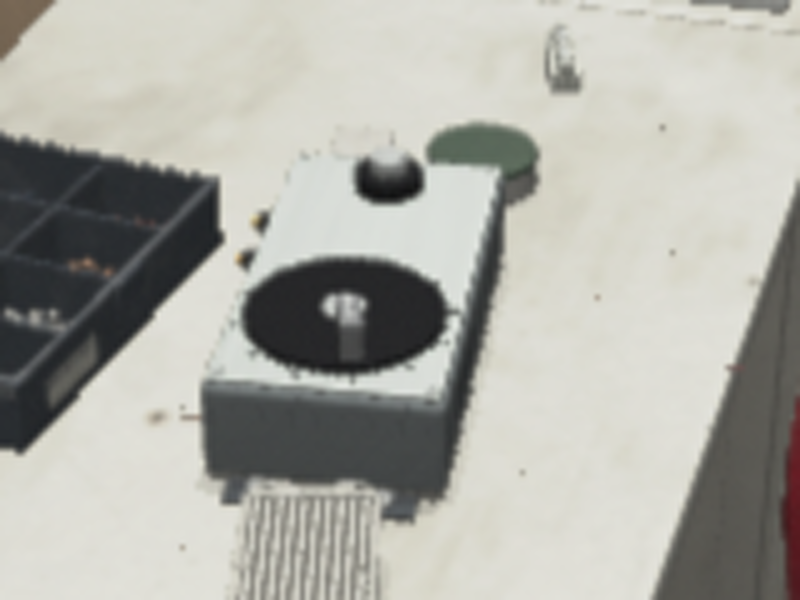

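```bash
cat > meas.py <<'E'
from h import *
def box(p):
    c=cloud(p)
    m=((c[...,2]>52)&(c[...,2]<95)&(abs(c[...,0]-500)<150)&(abs(c[...,1]+20)<170)).astype(np.uint8)
    n,l,s,_=cv2.connectedComponentsWithStats(m); k=1+np.argmax(s[1:,4]); mm=l==k
    # outline in pixels -> rays at z=60 plane
    cs,_=cv2.findContours(mm.astype(np.uint8),cv2.RETR_EXTERNAL,cv2.CHAIN_APPROX_NONE)
    P=np.array([world(p,u,z=60)[:2] for u in max(cs,key=len)[:,0]])
    r=cv2.minAreaRect(P.astype(np.float32)); return r,cv2.boxPoints(r)
E
python3 - <<'E'
from meas import *
p=snapshot("top"); r,b=box(p); print(r); print(b)
c=cloud(p); g=cv2.cvtColor(p["pixels"],cv2.COLOR_RGB2GRAY)
# disc: dark pixels near dial
def darkc(guess,rad,z,th=75):
    U=np.array([[u,v] for v in range(150,260) for u in range(230,350) if g[v,u]<th])
    W=np.array([world(p,u,z=z)[:2] for u in U])
    k=np.linalg.norm(W-guess,axis=1)<rad; 
    return cv2.minEnclosingCircle(W[k].astype(np.float32)), W[k].mean(0),k.sum()
h,w=g.shape
for name,guess,rad,z in (("disc",(490,25),54,66),("collar",(520,-110),25,72)):
    print(name,darkc(np.array(guess),rad,z))
# tab by height
m=(c[...,2]>80)&(c[...,2]<97)&(np.hypot(c[...,0]-490,c[...,1]-25)<60)
print("tab",m.sum(),c[m].mean(0))
m=(c[...,2]>77)&(c[...,2]<97)&(np.hypot(c[...,0]-515,c[...,1]+110)<30)
print("button",m.sum(),c[m].mean(0))
for l in ("driver_6_mid","gauge_block_mid","screw_tin_mid"): print(l,mark_of(l,p)[0])
E
```

```text
((504.7375183105469, -27.912139892578125), (119.0047607421875, 228.07275390625), 8.420297622680664)
[[ 429.17783   76.18184]
 [ 462.57532 -149.4324 ]
 [ 580.29724 -132.00612]
 [ 546.8997    93.60812]]
disc (((489.94146728515625, 24.822057723999023), 53.827789306640625), array([494.98380098,  21.13503932]), np.int64(1317))
collar (((516.8347778320312, -107.81140899658203), 18.805505752563477), array([ 516.07324404, -106.90988179]), np.int64(145))
tab 60 [483.05704973  55.98664195  88.59615567]
button 73 [ 516.75516817 -107.05770229   81.10912308]
driver_6_mid {'uv': [202.6, 221.0], 'score': 0.64}
gauge_block_mid {'uv': [363.6, 174.8], 'score': 0.7}
screw_tin_mid {'uv': [370.3, 205.3], 'score': 0.77}
```

```bash
cat >> h.py <<'E'
C=np.array([497.1,23.5]); R0=38.; D0=14.
def pose(phi,z,r=R0,d=D0):
    c,s=np.cos(np.radians(phi)),np.sin(np.radians(phi))
    xy=C+r*np.array([c,s])-d*np.array([s,-c])
    return np.array([*xy,z]), np.array([[c,s,0],[s,-c,0],[0,0,-1.]])
def rel(pos,rot,s=None):
    s=s or state(); R=s["tcp_rot"]
    from scipy.spatial.transform import Rotation as Q
    return np.round(R.T@(pos-s["position"])/50,3), np.round(np.degrees(Q.from_matrix(R.T@rot).as_rotvec())/6,2)
E
python3 - <<'E'
from h import *
p=snapshot("top"); g=cv2.cvtColor(p["pixels"],cv2.COLOR_RGB2GRAY)
U=np.array([[u,v] for v in range(170,240) for u in range(235,310)])
W=np.array([world(p,u,z=66)[:2] for u in U]); 
# best circle: maximise dark(inside r 47-50 ring) minus dark (51.5-54)
G=cv2.GaussianBlur(g,(0,0),.6)[U[:,1],U[:,0]].astype(float); best=[]
for x in np.arange(488,506,.5):
  for y in np.arange(14,34,.5):
    d=np.hypot(W[:,0]-x,W[:,1]-y); best.append((G[(d>51)&(d<54)].mean()-G[(d>44)&(d<49)].mean(),x,y))
best.sort(reverse=True); print(best[:4])
print(state()["position"], rel(*pose(135.4,150)), pose(135.4,150)[0])
c=cloud(p); m=np.hypot(c[...,0]-497,c[...,1]-23.5)<9; print("cap z",np.median(c[m][:,2]), m.sum())
E
```

```text
[(np.float64(101.37833840432724), np.float64(497.5), np.float64(22.5)), (np.float64(100.6946232487694), np.float64(498.0), np.float64(23.0)), (np.float64(100.24133211678833), np.float64(498.0), np.float64(22.0)), (np.float64(100.09313549519365), np.float64(498.0), np.float64(22.5))]
[ 225.32457206 -582.98869603  176.65928716] (array([-9.932, -8.876,  0.533]), array([ 0.  , -0.  , 25.96])) [460.21286751  40.21345137 150.        ]
cap z 69.04281758631907 48
```

Call:
send_rows --commands '[[0,[-0.8,-0.7,0],[0,0,-1.5]],[0,[-1.8,-1.6,0],[0,0,-3]],[0,[-2.7,-2.4,0],[0,0,-4.5]],[0,[-3.6,-3.2,0],[0,0,-6]],[0,[-4.5,-4.0,0],[0,0,-7.5]],[0,[-5.4,-4.8,0],[0,0,-9]],[0,[-6.3,-5.6,0],[0,0,-10.5]],[0,[-7.2,-6.4,0],[0,0,-12]],[0,[-7.9,-7.0,0],[0,0,-13.5]],[0,[-8.4,-7.5,0],[0,0,-15]]]' --newtons 30

```text
t: 2.4
position: [424.1, -54.2, 177.0]
tcp_rot: [[0.93, 0.367, 0.001], [0.367, -0.93, -0.0], [0.0, 0.001, -1.0]]
wrist_force: [-0.2, -0.5, -0.1]
opening: 0.003
```

```bash
python3 - <<'E'
from h import *
s=state(); print(s["t"],s["position"],s["qpos"],s["opening"],s["wrist_force"]); print(rel(*pose(135.4,120)))
E
```

```text
2.4 [424.11706903 -54.1583413  176.96805303] [ 36.11330819   4.88109986 -34.3583202  117.99625407   3.27198054
  57.97528486  21.61803705] 0.003031926236201004 [-0.16071813 -0.47571733 -0.12855658]
(array([ 1.363, -1.492,  1.139]), array([ 1.000e-02,  0.000e+00, -1.898e+01]))
```

Call:
send_rows --commands '[[0,[0.2,-0.2,0],[0,0,-1.7]],[0,[0.4,-0.4,0],[0,0,-3.4]],[0,[0.6,-0.6,0],[0,0,-5.1]],[0,[0.8,-0.8,0.1],[0,0,-6.8]],[0,[1.0,-1.0,0.3],[0,0,-8.5]],[0,[1.2,-1.2,0.5],[0,0,-10.2]],[0,[1.3,-1.4,0.7],[0,0,-11.9]],[0,[1.36,-1.49,0.9],[0,0,-13.6]],[0,[1.36,-1.49,1.0],[0,0,-15.3]],[0,[1.36,-1.49,1.0],[0,0,-17]]]'

```text
t: 3.65
position: [460.1, 38.0, 126.4]
tcp_rot: [[-0.552, 0.834, -0.0], [0.834, 0.552, 0.0], [0.0, -0.0, -1.0]]
wrist_force: [-0.6, 0.8, -1.0]
opening: 0.007
```

```bash
python3 - <<'E'
from h import *
s=state(); print(s["t"],s["position"],s["qpos"],s["opening"],s["wrist_force"]); print(rel(*pose(135.4,74)))
p=snapshot("side"); save(p,"side2.png",(190,70,390,250),s=3.3)
p=snapshot("top"); save(p,"top2.png",(170,140,410,270),s=3.3)
E
```

```text
3.65 [460.10716404  37.9987594  126.40084608] [ 35.29061588  16.45567235 -49.983966   116.56238283  15.59669892
  53.73796344 100.58356939] 0.006631110236642164 [-0.59171551  0.77195497 -0.95631689]
(array([0.035, 0.027, 1.048]), array([-0.  , -0.  , -1.99]))
```

View pics/side2.png

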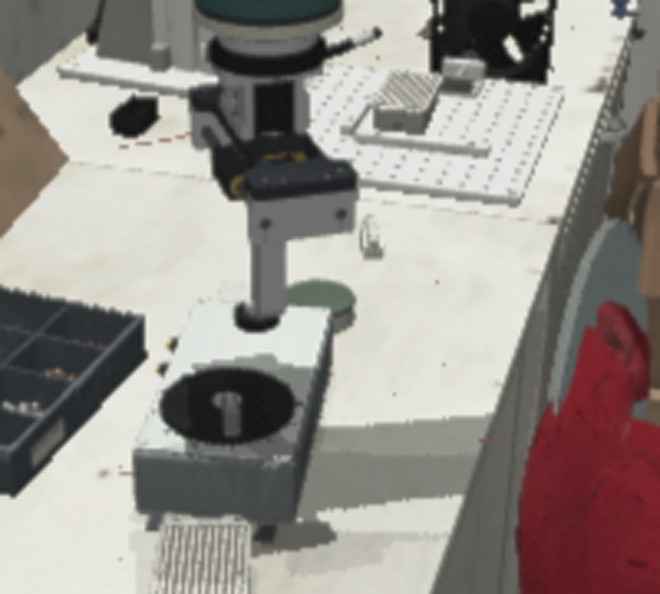

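View pics/top2.png

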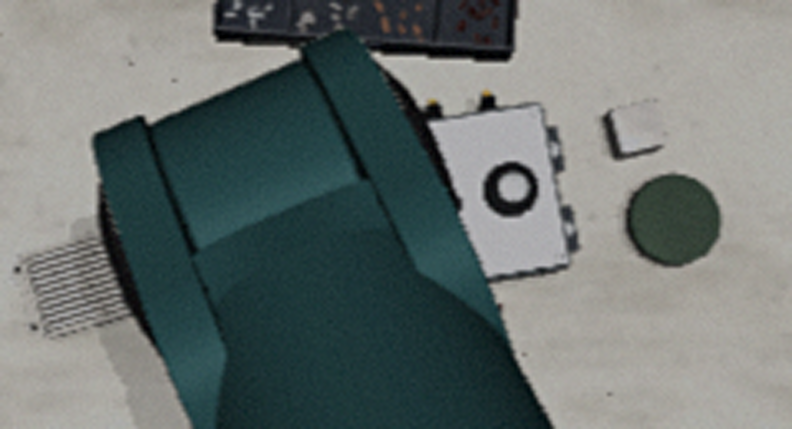

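```bash
python3 - <<'E'
from h import *
p=snapshot("side"); s=state()
u=proj(p,s["position"]); print(u,(u-[190,70])*3.3)
c=cloud(p); R=s["tcp_rot"]; L=(c-s["position"])@R
m=(np.abs(L[...,0])<40)&(np.abs(L[...,1])<30)&(L[...,2]<2)&(L[...,2]>-60)
for z in range(-60,2,6):
    k=m&(L[...,2]>=z)&(L[...,2]<z+6)
    if k.any(): print(z,k.sum(),np.round(np.percentile(L[k],[2,98],axis=0)[:,:2],1).tolist())
print(s["t"])
E
```

```text
[270.84177812 175.45040309] [266.77786779 347.9863302 ]
-60 23 [[-8.7, -8.7], [14.4, 9.9]]
-54 28 [[-6.6, -9.5], [15.1, 9.6]]
-48 24 [[-7.2, -9.2], [14.2, 9.9]]
-42 23 [[-8.0, -9.1], [13.5, 9.7]]
-36 11 [[-4.6, -6.8], [10.1, 9.8]]
-30 4 [[0.7, -6.1], [5.0, 8.5]]
3.8
```

```bash
python3 - <<'E'
from h import *
p=snapshot("side"); save(p,"side3.png",(230,130,310,200),s=10)
c=cloud(p); s=state(); L=(c-s["position"])@s["tcp_rot"]
for v in range(150,182,2): print(v,np.round(p["z_map"][v,262:280:2]).astype(int),np.round(L[v,270]))
E
```

```text
150 [1452 1457 1038 1027 1021 1024 1022 1025 1456] [ 13.   5. -74.]
152 [1445 1450 1045 1025 1025 1029 1030 1032 1440] [ 12.   5. -68.]
154 [1435 1439 1048 1028 1029 1029 1028 1031 1431] [ 11.   5. -63.]
156 [1363 1359 1055 1032 1029 1030 1030 1031 1372] [ 13.   5. -59.]
158 [1344 1353 1053 1036 1035 1037 1035 1036 1363] [ 11.   5. -53.]
160 [1338 1234 1058 1039 1032 1038 1036 1036 1348] [ 15.   6. -50.]
162 [1239 1229 1059 1042 1038 1040 1041 1042 1340] [ 12.   5. -43.]
164 [1233 1227 1224 1042 1040 1043 1047 1254 1249] [ 13.   5. -38.]
166 [1226 1225 1221 1225 1220 1220 1234 1244 1249] [-137.  -35.   54.]
168 [1229 1227 1218 1221 1225 1227 1238 1232 1235] [-138.  -35.   61.]
170 [1229 1230 1227 1226 1224 1226 1227 1224 1226] [-134.  -34.   65.]
172 [1218 1220 1218 1216 1220 1221 1218 1220 1218] [-128.  -33.   68.]
174 [1211 1210 1211 1208 1207 1210 1206 1214 1212] [-115.  -29.   66.]
176 [1202 1199 1204 1203 1200 1202 1199    0 1200] [-106.  -27.   67.]
178 [1194 1191 1194 1190 1191 1194 1195 1190 1190] [-96. -24.  66.]
180 [1183 1183 1181 1188 1182 1183 1185 1184 1184] [-85. -21.  66.]
```

View pics/side3.png

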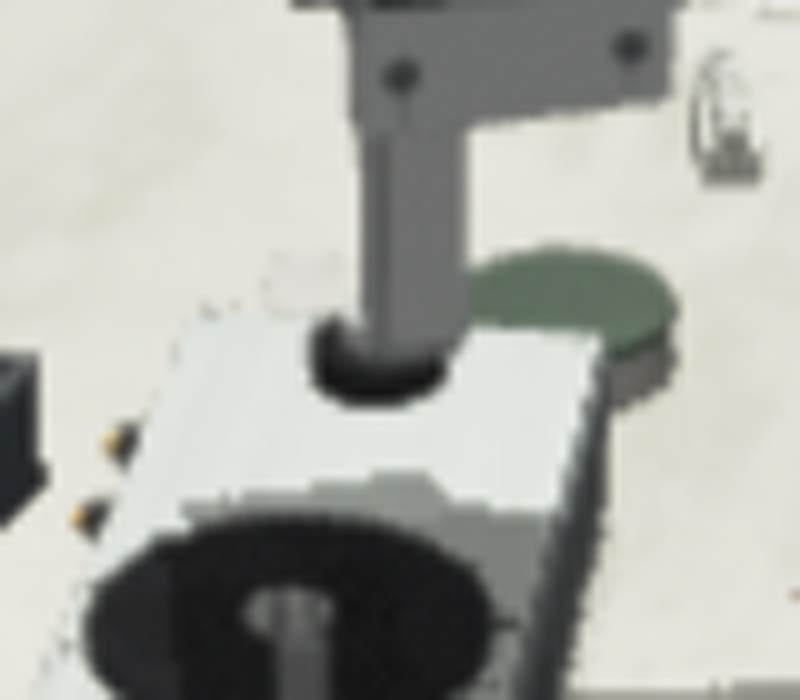

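```bash
python3 - <<'E'
from h import *
p=snapshot("side"); s=state(); R=s["tcp_rot"]
for x in (-12.5,12.5):
  for z in (0,-19,-35,-97): print(x,z,np.round(proj(p,s["position"]+R@[x,0,z]),1))
P=np.array([225.3,-583,176.6]); X=np.array([.3605,-.9328,0])
for x in (-59,-47,47,59):
  for z in (0,19,35,97): print("start",x,z,np.round(proj(p,P+X*x+[0,0,z])*1.5))
im=cv2.imread("pics/side0.png")[0:140,540:680]; cv2.imwrite("pics/g0.png",cv2.resize(im,None,fx=4,fy=4))
E
```

```text
-12.5 0 [269.4 172.8]
-12.5 -19 [269.4 165.8]
-12.5 -35 [269.4 159.8]
-12.5 -97 [269.2 135.6]
12.5 0 [272.2 178.1]
12.5 -19 [272.2 171. ]
12.5 -35 [272.2 164.9]
12.5 -97 [272.2 140.4]
start -59 0 [606. 129.]
start -59 19 [607. 120.]
start -59 35 [609. 112.]
start -59 97 [613.  82.]
start -47 0 [604. 127.]
start -47 19 [606. 118.]
start -47 35 [607. 110.]
start -47 97 [611.  80.]
start 47 0 [591. 112.]
start 47 19 [592. 104.]
start 47 35 [593.  96.]
start 47 97 [597.  68.]
start 59 0 [590. 110.]
start 59 19 [591. 102.]
start 59 35 [592.  95.]
start 59 97 [596.  66.]
```

View pics/g0.png

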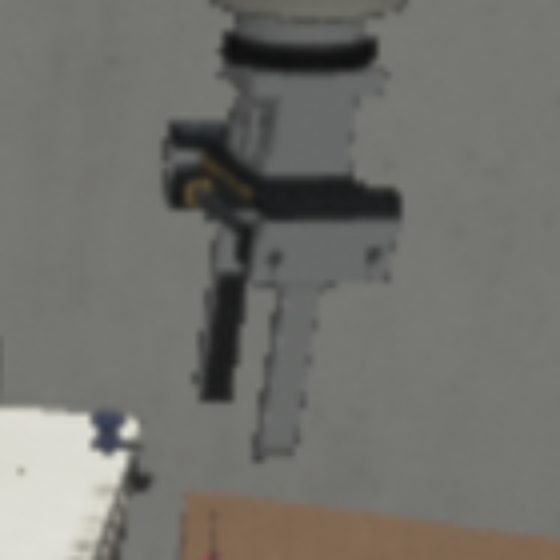

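Call:
send_rows --commands '[[0,[0.03,0.03,0],[0,0,-1]],[0,[0.04,0.03,0],[0,0,-2]],[0,[0.04,0.03,0.15],[0,0,-2]],[0,[0.04,0.03,0.3],[0,0,-2]],[0,[0.04,0.03,0.45],[0,0,-2]],[0,[0.04,0.03,0.6],[0,0,-2]],[0,[0.04,0.03,0.75],[0,0,-2]],[0,[0.04,0.03,0.85],[0,0,-2]],[0,[0.04,0.03,0.95],[0,0,-2]],[0,[0.04,0.03,0.95],[0,0,-2]]]'

```text
t: 5.15
position: [460.2, 40.5, 78.9]
tcp_rot: [[-0.709, 0.705, -0.001], [0.705, 0.709, 0.0], [0.0, -0.0, -1.0]]
wrist_force: [0.0, 0.2, 0.5]
opening: 0.007
```

```bash
python3 - <<'E'
from h import *
s=state(); print(s["t"],s["position"],s["qpos"],s["wrist_force"]); print(rel(*pose(135.4,74)))
p=snapshot("side"); save(p,"side4.png",(220,110,320,210),s=6)
c=cloud(p); R=s["tcp_rot"]; L=(c-s["position"])@R
u=proj(p,s["position"]); print(u,(u-[220,110])*6)
for v in range(160,196,2): print(v,np.round(p["z_map"][v,256:284:3]).astype(int),np.round(L[v,[268,272]]).tolist())
E
```

```text
5.15 [460.24522487  40.53872946  78.88184084] [ 33.49312561  21.70696739 -49.48951966 118.85152587  21.91859023
  48.81563917 106.38171421] [0.0340885  0.22577749 0.48548541]
(array([-0.004, -0.005,  0.098]), array([-0.  , -0.  , -0.04]))
[270.5738265  193.18776205] [303.44295899 499.12657229]
160 [1338 1341 1338 1050 1041 1033  948  957  956  961] [[2.0, 7.0, -93.0], [14.0, 3.0, -98.0]]
162 [1266 1268 1244 1054 1039 1034  952  953  962  960] [[6.0, 9.0, -90.0], [12.0, 2.0, -92.0]]
164 [1251 1254 1234 1061 1046 1036  956 1254 1255 1253] [[3.0, 8.0, -84.0], [15.0, 4.0, -88.0]]
166 [1250 1243 1225 1060 1046 1040 1043 1249 1245 1245] [[5.0, 9.0, -80.0], [11.0, 2.0, -81.0]]
168 [1233 1236 1229 1063 1049 1046 1050 1233 1231 1235] [[5.0, 9.0, -74.0], [12.0, 2.0, -76.0]]
170 [1223 1226 1230 1070 1053 1045 1048 1225 1221 1225] [[4.0, 8.0, -68.0], [12.0, 2.0, -71.0]]
172 [1221 1222 1217 1067 1053 1044 1054 1218 1219 1217] [[6.0, 9.0, -64.0], [11.0, 2.0, -65.0]]
174 [1211 1211 1212 1073 1056 1052 1051 1204 1207 1211] [[6.0, 9.0, -59.0], [13.0, 3.0, -61.0]]
176 [1202 1201 1204 1075 1060 1057 10
[... 249 characters left out ...]
]
182 [1167 1163 1165 1165 1066 1062 1071 1173 1173 1173] [[7.0, 10.0, -38.0], [11.0, 2.0, -38.0]]
184 [1160 1154 1152 1153 1069 1154 1167 1165 1169 1166] [[6.0, 10.0, -32.0], [-53.0, -32.0, 13.0]]
186 [1149 1148 1145 1145 1145 1147 1146 1157 1161 1159] [[-49.0, -18.0, 12.0], [-46.0, -28.0, 13.0]]
188 [1138 1141 1136 1141 1141 1140 1140 1141 1150 1153] [[-43.0, -15.0, 14.0], [-37.0, -23.0, 13.0]]
190 [1129 1092 1130 1134 1131 1133 1129 1131 1141 1150] [[-33.0, -10.0, 13.0], [-27.0, -18.0, 11.0]]
192 [1120 1085 1127 1125 1122 1121 1124 1123 1134 1139] [[-24.0, -6.0, 12.0], [-19.0, -14.0, 11.0]]
194 [1119 1077 1079 1117 1112 1112 1115 1112 1127 1136] [[-15.0, -1.0, 11.0], [-12.0, -10.0, 12.0]]
```

View pics/side4.png

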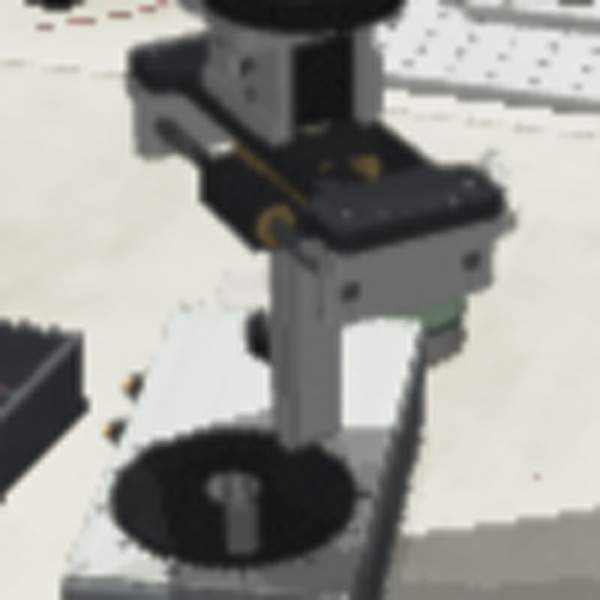

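Call:
send_rows --commands '[[0,[0,0,0.04],[0,0,0]],[0,[0,0,0.08],[0,0,0]],[0,[0,0,0.12],[0,0,0]],[0,[0,0,0.16],[0,0,0]],[0,[0,0,0.2],[0,0,0]],[0,[0,0,0.24],[0,0,0]],[0,[0,0,0.26],[0,0,0]],[0,[0,0,0.28],[0,0,0]],[0,[0,0,0.29],[0,0,0]],[0,[0,0,0.3],[0,0,0]]]'

```text
t: 6.45
position: [460.4, 40.5, 64.1]
tcp_rot: [[-0.709, 0.706, -0.0], [0.706, 0.709, 0.0], [0.0, -0.0, -1.0]]
wrist_force: [0.6, 0.4, 0.2]
opening: 0.005
```

Call:
send_rows --commands '[[0,[0,0,0.06],[0,0,0]],[0,[0,0,0.12],[0,0,0]],[0,[0,0,0.18],[0,0,0]],[0,[0,0,0.24],[0,0,0]],[0,[0,0,0.28],[0,0,0]],[0,[0,0,0.31],[0,0,0]],[0,[0,0,0.34],[0,0,0]],[0,[0,0,0.36],[0,0,0]],[0,[0,0,0.38],[0,0,0]],[0,[0,0,0.38],[0,0,0]]]'

```text
t: 7.7
position: [460.4, 40.5, 45.1]
tcp_rot: [[-0.709, 0.705, -0.0], [0.705, 0.709, 0.0], [0.0, -0.0, -1.0]]
wrist_force: [-0.0, -0.4, -0.3]
opening: 0.004
```

```bash
python3 - <<'E'
from h import *
s=state(); print(s["t"],s["position"],s["wrist_force"])
p=snapshot("side"); save(p,"side5.png",(230,150,300,220),s=8)
c=cloud(p); R=s["tcp_rot"]; L=(c-s["position"])@R
for v in range(180,206,1): print(v,np.round(p["z_map"][v,262:280:2]).astype(int),np.round(c[v,[268,271]]).tolist(),np.round(L[v,[268,271]]).tolist())
E
```

```text
7.7 [460.37990397  40.48525447  45.11086513] [-0.04859852 -0.38022485 -0.32125174]
180 [1185 1186 1075 1066 1058 1061 1064 1067 1181] [[463.0, 50.0, 121.0], [455.0, 54.0, 125.0]] [[5.0, 9.0, -76.0], [14.0, 6.0, -80.0]]
181 [1166 1171 1075 1067 1062 1063 1061 1068 1182] [[463.0, 51.0, 118.0], [455.0, 55.0, 122.0]] [[5.0, 9.0, -73.0], [14.0, 6.0, -77.0]]
182 [1163 1161 1079 1069 1063 1062 1069 1074 1174] [[463.0, 51.0, 116.0], [455.0, 53.0, 119.0]] [[5.0, 9.0, -70.0], [13.0, 5.0, -74.0]]
183 [1160 1160 1079 1069 1059 1064 1070 1067 1173] [[463.0, 52.0, 114.0], [456.0, 51.0, 114.0]] [[6.0, 10.0, -68.0], [11.0, 4.0, -69.0]]
184 [1155 1156 1082 1075 1067 1071 1072 1079 1166] [[464.0, 48.0, 108.0], [455.0, 55.0, 114.0]] [[3.0, 8.0, -63.0], [14.0, 6.0, -69.0]]
185 [1149 1153 1083 1074 1066 1064 1072 1076 1163] [[464.0, 49.0, 107.0], [455.0, 53.0, 110.0]] [[4.0, 9.0, -61.0], [13.0, 5.0, -65.0]]
186 [1143 1145 1082 1076 1067 1069 1077 1077 1160] [[464.0, 49.0, 104.0], [456.0, 51.0, 107.0]] [[4.0, 9.0, -59.0], [11.0, 4.0, -61.0]]
187 [1139 1142 1088 1076 1070 1071 1075 1074 1154] [[463.0, 50.0
[... 1797 characters left out ...]
], [10.0, 4.0, -22.0]]
201 [1087 1090 1091 1091 1094 1099 1100 1099 1098] [[462.0, 55.0, 65.0], [457.0, 47.0, 61.0]] [[9.0, 12.0, -20.0], [7.0, 2.0, -16.0]]
202 [1087 1085 1087 1093 1091 1098 1097 1095 1096] [[462.0, 55.0, 62.0], [456.0, 50.0, 60.0]] [[9.0, 11.0, -17.0], [10.0, 4.0, -15.0]]
203 [1088 1091 1096 1092 1093 1092 1091 1093 1094] [[462.0, 57.0, 61.0], [456.0, 52.0, 59.0]] [[11.0, 12.0, -16.0], [12.0, 5.0, -14.0]]
204 [1095 1089 1088 1090 1093 1090 1090 1089 1091] [[461.0, 59.0, 60.0], [454.0, 58.0, 61.0]] [[13.0, 14.0, -14.0], [17.0, 8.0, -15.0]]
205 [1088 1088 1084 1080 1090 1087 1090 1086 1087] [[458.0, 68.0, 63.0], [452.0, 62.0, 60.0]] [[22.0, 18.0, -18.0], [21.0, 10.0, -15.0]]
```

View pics/side5.png

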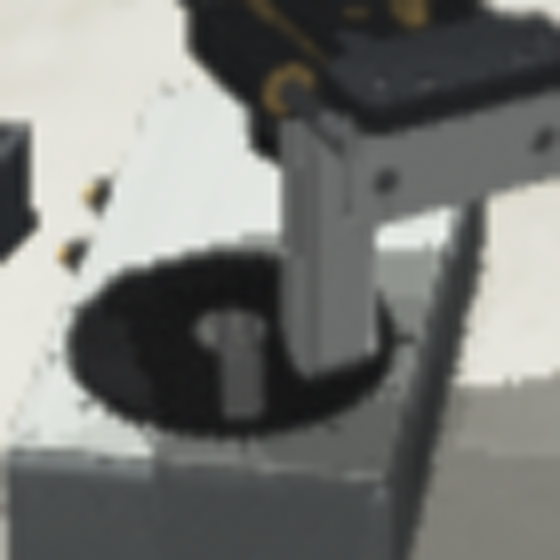

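```bash
python3 - <<'E'
from h import *
def sweep(ds):
    for dd in ds:
        a=np.radians(dd); print([0,[round((-38+38*np.cos(a)+14*np.sin(a))/50,3),round((14+38*np.sin(a)-14*np.cos(a))/50,3),0],[0,0,round(dd/6,2)]],end=",")
    print()
sweep(np.arange(3,31,3)); sweep(np.arange(1.5,15.1,1.5))
E
```

```text
[0, [np.float64(0.014), np.float64(0.04), 0], [0, 0, np.float64(0.5)]],[0, [np.float64(0.025), np.float64(0.081), 0], [0, 0, np.float64(1.0)]],[0, [np.float64(0.034), np.float64(0.122), 0], [0, 0, np.float64(1.5)]],[0, [np.float64(0.042), np.float64(0.164), 0], [0, 0, np.float64(2.0)]],[0, [np.float64(0.047), np.float64(0.206), 0], [0, 0, np.float64(2.5)]],[0, [np.float64(0.049), np.float64(0.249), 0], [0, 0, np.float64(3.0)]],[0, [np.float64(0.05), np.float64(0.291), 0], [0, 0, np.float64(3.5)]],[0, [np.float64(0.048), np.float64(0.333), 0], [0, 0, np.float64(4.0)]],[0, [np.float64(0.044), np.float64(0.376), 0], [0, 0, np.float64(4.5)]],[0, [np.float64(0.038), np.float64(0.418), 0], [0, 0, np.float64(5.0)]],
[0, [np.float64(0.007), np.float64(0.02), 0], [0, 0, np.float64(0.25)]],[0, [np.float64(0.014), np.float64(0.04), 0], [0, 0, np.float64(0.5)]],[0, [np.float64(0.02), np.float64(0.06), 0], [0, 0, np.float64(0.75)]],[0, [np.float64(0.025), np.float64(0.081), 0], [0, 0, np.float64(1.0)]],[0, [np.float64(0.03), np.float64(0.102), 0], [0, 0, np.float64(1.25)]],[0, [np.float64(0.034), np.float64(0.122), 0], [0, 0, np.float64(1.5)]],[0, [np.float64(0.038), np.float64(0.143), 0], [0, 0, np.float64(1.75)]],[0, [np.float64(0.042), np.float64(0.164), 0], [0, 0, np.float64(2.0)]],[0, [np.float64(0.044), np.float64(0.185), 0], [0, 0, np.float64(2.25)]],[0, [np.float64(0.047), np.float64(0.206), 0], [0, 0, np.float64(2.5)]],
```

Call:
send_rows --commands '[[0,[0.014,0.04,0.02],[0,0,0.5]],[0,[0.025,0.081,0.03],[0,0,1.0]],[0,[0.034,0.122,0.03],[0,0,1.5]],[0,[0.042,0.164,0.03],[0,0,2.0]],[0,[0.047,0.206,0.03],[0,0,2.5]],[0,[0.049,0.249,0.03],[0,0,3.0]],[0,[0.05,0.291,0.03],[0,0,3.5]],[0,[0.048,0.333,0.03],[0,0,4.0]],[0,[0.044,0.376,0.03],[0,0,4.5]],[0,[0.038,0.418,0.03],[0,0,5.0]]]'

```text
t: 9.0
position: [473.5, 56.5, 43.6]
tcp_rot: [[-0.259, 0.966, -0.001], [0.966, 0.259, -0.0], [-0.0, -0.001, -1.0]]
wrist_force: [-1.8, -0.9, 0.8]
opening: 0.004
```

```bash
cat > look.py <<'E'
import sys
from h import *
s=state(); R=s["tcp_rot"]
print("t",s["t"],"pos",np.round(s["position"],1),"phi",round(np.degrees(np.arctan2(R[1,0],R[0,0])),1),"F tool",np.round(R.T@s["wrist_force"],1),"j",np.round(s["qpos"],0))
p=snapshot("side"); save(p,sys.argv[1],(230,150,300,220),s=8)
c=cloud(p); V=c[...,:2]-C; r=np.hypot(V[...,0],V[...,1])
E
python3 look.py side6.png
```

```text
t 9.0 pos [473.5  56.5  43.6] phi 105.0 F tool [-0.4 -2.  -0.8] j [ 23.  24. -39. 118.  22.  44.  75.]
```

View pics/side6.png

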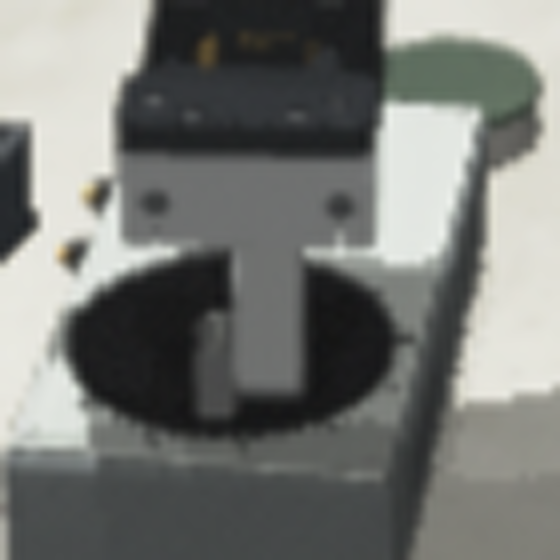

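Call:
send_rows --commands '[[0,[0.007,0.02,0],[0,0,0.25]],[0,[0.014,0.04,0],[0,0,0.5]],[0,[0.02,0.06,0],[0,0,0.75]],[0,[0.025,0.081,0],[0,0,1.0]],[0,[0.03,0.102,0],[0,0,1.25]],[0,[0.034,0.122,0],[0,0,1.5]],[0,[0.038,0.143,0],[0,0,1.75]],[0,[0.042,0.164,0],[0,0,2.0]],[0,[0.044,0.185,0],[0,0,2.25]],[0,[0.047,0.206,0],[0,0,2.5]]]'

```text
t: 10.3
position: [483.2, 61.6, 43.6]
tcp_rot: [[-0.001, 1.0, -0.0], [1.0, 0.001, 0.0], [0.0, -0.0, -1.0]]
wrist_force: [0.1, -1.0, 0.4]
opening: 0.006
```

```bash
python3 look.py side7.png
```

```text
t 10.3 pos [483.2  61.6  43.6] phi 90.0 F tool [-1.   0.1 -0.4] j [ 19.  24. -36. 117.  20.  44.  61.]
```

View pics/side7.png

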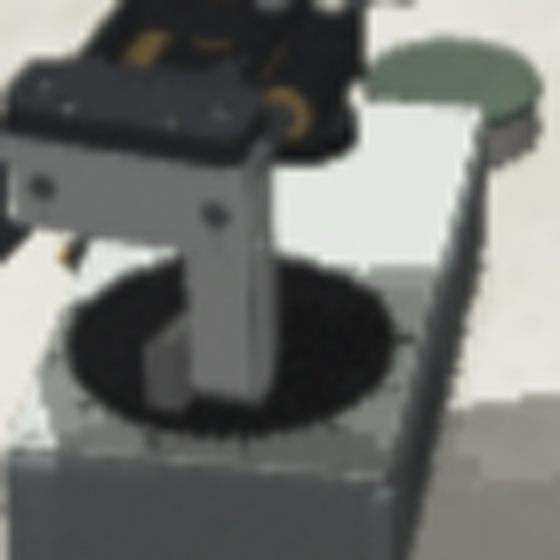

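Call:
send_rows --commands '[[0,[0.014,0.04,0],[0,0,0.5]],[0,[0.025,0.081,0],[0,0,1.0]],[0,[0.034,0.122,0],[0,0,1.5]],[0,[0.042,0.164,0],[0,0,2.0]],[0,[0.047,0.206,0],[0,0,2.5]],[0,[0.049,0.249,0],[0,0,3.0]],[0,[0.05,0.291,0],[0,0,3.5]],[0,[0.048,0.333,0],[0,0,4.0]],[0,[0.044,0.376,0],[0,0,4.5]],[0,[0.038,0.418,0],[0,0,5.0]]]'

```text
t: 11.6
position: [504.1, 63.6, 43.6]
tcp_rot: [[0.5, 0.866, -0.0], [0.866, -0.5, 0.0], [0.0, -0.0, -1.0]]
wrist_force: [-0.1, 0.3, -0.6]
opening: 0.001
```

```bash
python3 look.py side8.png
```

```text
t 11.6 pos [504.1  63.6  43.6] phi 60.0 F tool [ 0.2 -0.2  0.6] j [ 13.  25. -29. 115.  17.  45.  35.]
```

View pics/side8.png

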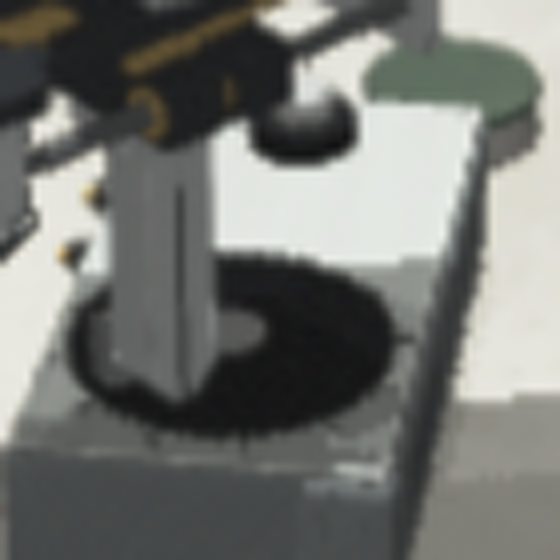

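Call:
send_rows --commands '[[0,[0.014,0.04,0],[0,0,0.5]],[0,[0.025,0.081,0],[0,0,1.0]],[0,[0.034,0.122,0],[0,0,1.5]],[0,[0.042,0.164,0],[0,0,2.0]],[0,[0.047,0.206,0],[0,0,2.5]],[0,[0.049,0.249,0],[0,0,3.0]],[0,[0.05,0.291,0],[0,0,3.5]],[0,[0.048,0.333,0],[0,0,4.0]],[0,[0.044,0.376,0],[0,0,4.5]],[0,[0.038,0.418,0],[0,0,5.0]]]'

```text
t: 12.9
position: [523.1, 54.8, 43.6]
tcp_rot: [[0.865, 0.501, -0.0], [0.501, -0.865, 0.0], [-0.0, -0.0, -1.0]]
wrist_force: [-0.9, -0.0, -0.0]
opening: 0.003
```

```bash
python3 look.py side9.png; python3 - <<'E'
from h import *
p=snapshot("top"); save(p,"top9.png",(200,150,360,270),s=5)
E
```

```text
t 12.9 pos [523.1  54.8  43.6] phi 30.1 F tool [-0.8 -0.4  0. ] j [  8.  25. -21. 112.  13.  45.  10.]
```

View pics/side9.png

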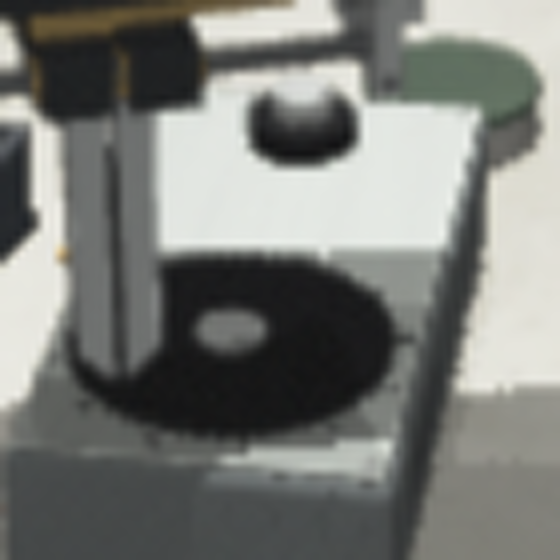

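View pics/top9.png

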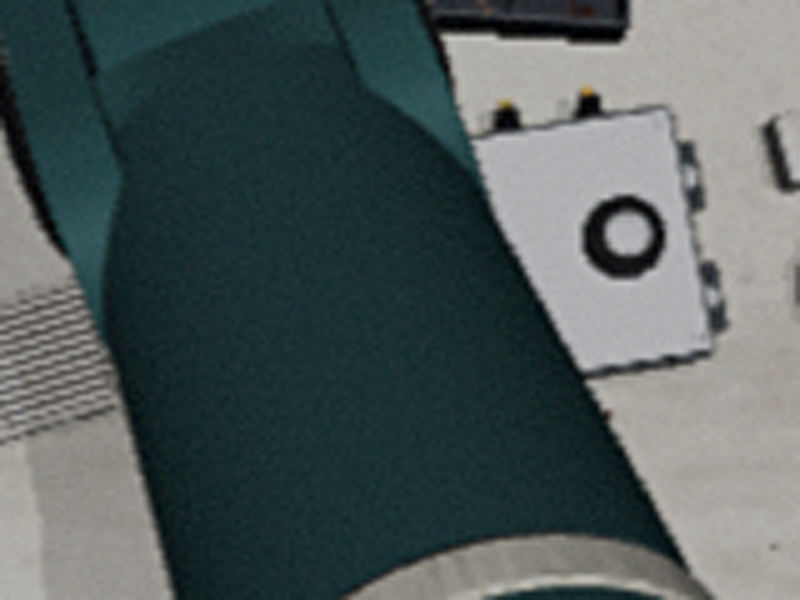

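```bash
python3 - <<'E'
from h import *
p=snapshot("side"); c=cloud(p)
for a in (53.4,23.4,-6.6):
    A=np.radians(a); 
    for r in (24,36,48):
        u=proj(p,[C[0]+r*np.cos(A),C[1]+r*np.sin(A),88.5]); print(a,r,np.round(u,1),np.round((u-[230,150])*8))
u=state(); print(u["wrist_force"])
for v in range(182,200): print(v,np.round(c[v,244:260:2,2]).astype(int))
E
```

```text
53.4 24 [250.  186.9] [160. 295.]
53.4 36 [245.8 188.4] [127. 307.]
53.4 48 [241.6 190. ] [ 93. 320.]
23.4 24 [248.4 184.3] [147. 275.]
23.4 36 [243.4 184.6] [108. 277.]
23.4 48 [238.5 184.9] [ 68. 279.]
-6.6 24 [249.4 181.7] [155. 254.]
-6.6 36 [245.  180.7] [120. 245.]
-6.6 48 [240.7 179.6] [ 86. 237.]
[-0.6851532   0.50431817  0.59177794]
182 [109 113 111  68  65  65  66  66]
183 [107 110 110  68  67  66  68  67]
184 [105 107 107  66  67  66  67  66]
185 [101 104 103  65  67  68  67  68]
186 [100 100 101  66  67  67  65  68]
187 [98 99 97 66 65 69 67 66]
188 [94 95 93 65 66 67 67 65]
189 [93 93 92 66 66 65 67 70]
190 [90 90 88 66 65 66 68 69]
191 [86 86 85 67 67 68 67 69]
192 [83 85 81 66 67 66 69 67]
193 [80 82 81 67 66 64 66 65]
194 [78 79 76 66 68 67 67 66]
195 [75 77 66 66 66 65 68 66]
196 [72 71 67 67 63 66 66 67]
197 [68 68 66 66 66 66 64 67]
198 [66 67 65 67 67 66 68 66]
199 [66 65 65 66 68 65 67 68]
```

```bash
python3 - <<'E'
import numpy as np
def sweep(ds):
    print([[0,[float(round((-38+38*np.cos(a)+14*np.sin(a))/50,3)),float(round((14+38*np.sin(a)-14*np.cos(a))/50,3)),0],[0,0,float(round(np.degrees(a)/6,2))]] for a in np.radians(ds)])
sweep(-np.arange(6,61,6)); sweep(np.arange(6,61,6))
E
```

```text
[[0, [-0.033, -0.078, 0], [0, 0, -1.0]], [0, [-0.075, -0.152, 0], [0, 0, -2.0]], [0, [-0.124, -0.221, 0], [0, 0, -3.0]], [0, [-0.18, -0.285, 0], [0, 0, -4.0]], [0, [-0.242, -0.342, 0], [0, 0, -5.0]], [0, [-0.31, -0.393, 0], [0, 0, -6.0]], [0, [-0.383, -0.437, 0], [0, 0, -7.0]], [0, [-0.46, -0.472, 0], [0, 0, -8.0]], [0, [-0.54, -0.499, 0], [0, 0, -9.0]], [0, [-0.622, -0.518, 0], [0, 0, -10.0]]]
[[0, [0.025, 0.081, 0], [0, 0, 1.0]], [0, [0.042, 0.164, 0], [0, 0, 2.0]], [0, [0.049, 0.249, 0], [0, 0, 3.0]], [0, [0.048, 0.333, 0], [0, 0, 4.0]], [0, [0.038, 0.418, 0], [0, 0, 5.0]], [0, [0.019, 0.5, 0], [0, 0, 6.0]], [0, [-0.008, 0.58, 0], [0, 0, 7.0]], [0, [-0.043, 0.657, 0], [0, 0, 8.0]], [0, [-0.087, 0.73, 0], [0, 0, 9.0]], [0, [-0.138, 0.798, 0], [0, 0, 10.0]]]
```

Call:
send_rows --commands '[[0,[-0.033,-0.078,0],[0,0,-1.0]],[0,[-0.075,-0.152,0],[0,0,-2.0]],[0,[-0.124,-0.221,0],[0,0,-3.0]],[0,[-0.18,-0.285,0],[0,0,-4.0]],[0,[-0.242,-0.342,0],[0,0,-5.0]],[0,[-0.31,-0.393,0],[0,0,-6.0]],[0,[-0.383,-0.437,0],[0,0,-7.0]],[0,[-0.46,-0.472,0],[0,0,-8.0]],[0,[-0.54,-0.499,0],[0,0,-9.0]],[0,[-0.622,-0.518,0],[0,0,-10.0]]]'

```text
t: 14.3
position: [483.0, 61.6, 43.7]
tcp_rot: [[-0.008, 1.0, -0.0], [1.0, 0.008, 0.0], [0.0, -0.0, -1.0]]
wrist_force: [0.3, -0.1, 1.0]
opening: 0.004
```

```bash
cat >> look.py <<'E'
m=(c[...,2]>78)&(c[...,2]<93)&(r<52); L=(c-s["position"])@R
m&=~((abs(L[...,0])<16)&(abs(L[...,1])<13))
print("tab px",m.sum(), c[m].mean(0) if m.any() else "", np.degrees(np.arctan2(*V[m].mean(0)[::-1])) if m.any() else "")
E
python3 look.py side10.png
```

```text
t 14.3 pos [483.   61.6  43.7] phi 90.4 F tool [-0.1  0.3 -1. ] j [ 19.  24. -36. 117.  20.  44.  61.]
tab px 56 [529.21313251  39.74893535  84.92416898] 26.838970431269242
```

View pics/side10.png

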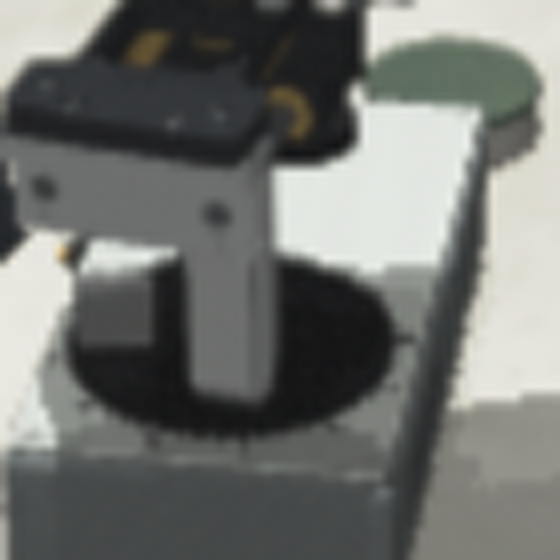

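Call:
send_rows --commands '[[0,[0.025,0.081,0],[0,0,1.0]],[0,[0.042,0.164,0],[0,0,2.0]],[0,[0.049,0.249,0],[0,0,3.0]],[0,[0.048,0.333,0],[0,0,4.0]],[0,[0.038,0.418,0],[0,0,5.0]],[0,[0.019,0.5,0],[0,0,6.0]],[0,[-0.008,0.58,0],[0,0,7.0]],[0,[-0.043,0.657,0],[0,0,8.0]],[0,[-0.087,0.73,0],[0,0,9.0]],[0,[-0.138,0.798,0],[0,0,10.0]]]'

```text
t: 15.6
position: [523.2, 54.8, 43.6]
tcp_rot: [[0.867, 0.499, -0.0], [0.499, -0.867, 0.0], [0.0, -0.0, -1.0]]
wrist_force: [0.0, 0.8, 0.0]
opening: 0.003
```

Call:
send_rows --commands '[[0,[0.014,0.04,0],[0,0,0.5]],[0,[0.025,0.081,0],[0,0,1.0]],[0,[0.034,0.122,0],[0,0,1.5]],[0,[0.04,0.157,0],[0,0,1.9]],[0,[0.045,0.192,0],[0,0,2.33]],[0,[0.048,0.227,0],[0,0,2.75]],[0,[0.049,0.27,0],[0,0,3.25]],[0,[0.049,0.312,0],[0,0,3.75]],[0,[0.047,0.347,0],[0,0,4.17]],[0,[0.044,0.376,0],[0,0,4.5]]]'

```text
t: 16.85
position: [534.4, 39.3, 43.6]
tcp_rot: [[0.999, 0.052, -0.0], [0.052, -0.999, -0.0], [-0.0, 0.0, -1.0]]
wrist_force: [-0.5, 0.2, 0.0]
opening: 0.005
```

```bash
python3 look.py side11.png
```

```text
t 16.85 pos [534.4  39.3  43.6] phi 3.0 F tool [-0.5 -0.3 -0. ] j [  5.  25. -15. 111.   9.  45. -12.]
tab px 14 [522.85316085  19.13934398  84.68170595] -9.610457222838074
```

Call:
send_rows --commands '[[0,[0,-0.06,0],[0,0,0]],[0,[0,-0.12,0],[0,0,0]],[0,[0,-0.12,-0.2],[0,0,0]],[0,[0,-0.12,-0.5],[0,0,0]],[0,[0,-0.12,-0.8],[0,0,0]],[0,[-0.1,0.4,-0.9],[0,0,0]],[0,[-0.2,1.1,-0.9],[0,0,0]],[0,[-0.3,1.9,-0.9],[0,0,0]],[0,[-0.4,2.5,-0.9],[0,0,0]],[0,[-0.5,2.9,-0.9],[0,0,0]]]'

```text
t: 18.15
position: [517.4, -108.3, 89.7]
tcp_rot: [[0.999, 0.053, 0.001], [0.053, -0.999, -0.0], [0.001, 0.0, -1.0]]
wrist_force: [-0.5, 0.3, 0.5]
opening: 0.004
```

```bash
python3 look.py side12.png; python3 - <<'E'
from h import *
s=state(); _,R=pose(3,0)
print(rel(np.array([516.6,-107,s["position"][2]]),R))
p=snapshot("side"); c=cloud(p); m=(c[...,2]>86)&(c[...,2]<92)&(np.hypot(*(c[...,:2]-C).transpose(2,0,1))<52)
P=c[m][:,:2]-C; print(m.sum(),P.mean(0),np.degrees(np.arctan2(P[:,1].mean(),P[:,0].mean())))
L=(c-s["position"])@s["tcp_rot"]; k=(abs(L[...,0])<15)&(abs(L[...,1])<11)&(L[...,2]>-70)&(L[...,2]<5); print("tip",np.percentile(L[k][:,2],[90,97,100]),k.sum(),s["position"])
print(mark_of("tab_top",p)[:2], mark_of("button_top",p)[:2])
p=snapshot("top"); save(p,"top12.png",(200,150,360,270),s=5)
E
```

```text
t 18.15 pos [ 517.4 -108.3   89.7] phi 3.1 F tool [-0.5 -0.3 -0.5] j [ 19.  21. -13. 110.   6.  49.   6.]
tab px 56 [531.67765827  20.73121083  84.98970604] -4.5781633983012755
(array([-0.002, -0.074, -0.   ]), array([ 0.01, -0.  , -0.01]))
27 [35.37273788 -3.86725485] -6.239291940017521
tip [-34.66234222 -31.60798876 -27.07063694] 122 [ 516.86501818 -110.6832298    89.61801046]
[{'uv': [242.8, 180.6], 'score': 0.73}] [{'uv': [267.2, 156.6], 'score': 0.51}]
```

View pics/side12.png

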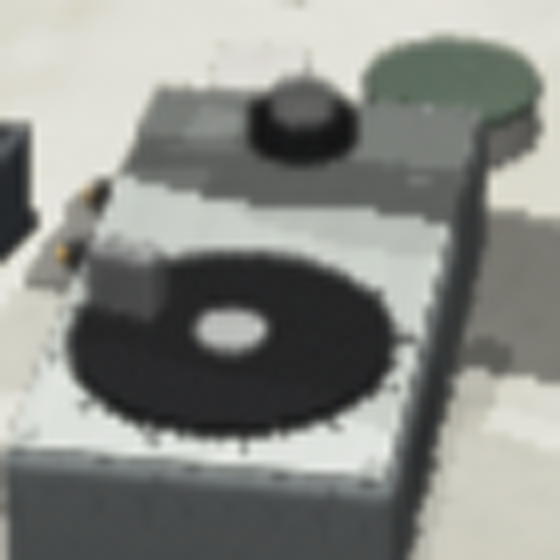

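View pics/top12.png

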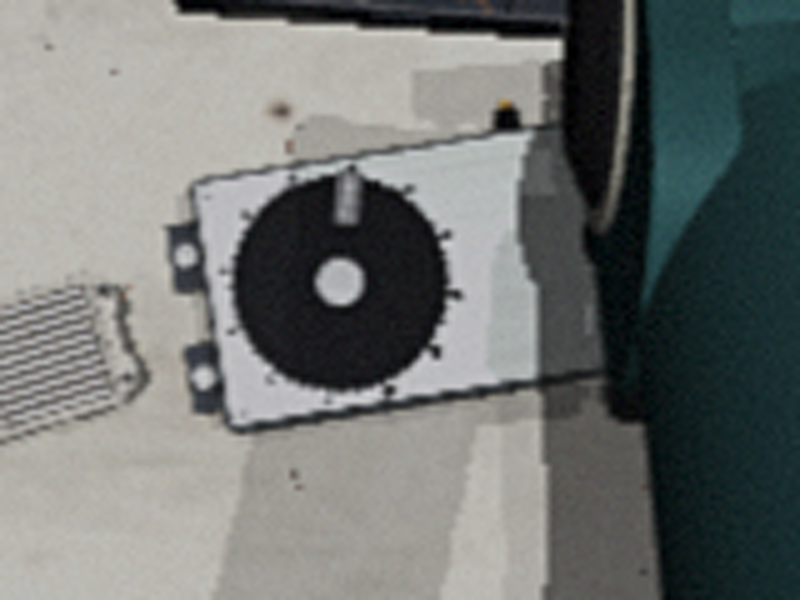

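Call:
send_rows --commands '[[0,[0,-0.04,0.05],[0,0,0]],[0,[0,-0.07,0.15],[0,0,0]],[0,[0,-0.07,0.3],[0,0,0]],[0,[0,-0.07,0.45],[0,0,0]],[0,[0,-0.07,0.58],[0,0,0]],[0,[0,-0.07,0.66],[0,0,0]],[0,[0,-0.07,0.7],[0,0,0]],[0,[0,-0.07,0.73],[0,0,0]],[0,[0,-0.07,0.74],[0,0,0]],[0,[0,-0.07,0.74],[0,0,0]]]'

```text
t: 19.65
position: [517.3, -103.0, 51.8]
tcp_rot: [[0.999, 0.055, 0.0], [0.055, -0.999, 0.0], [0.0, -0.0, -1.0]]
wrist_force: [-0.7, 0.3, 1.7]
opening: 0.007
```

```bash
python3 - <<'E'
from h import *
s=state(); print(s["t"],s["position"],s["wrist_force"])
p=snapshot("side"); save(p,"side13.png",(235,130,305,200),s=8)
E
```

```text
19.65 [ 517.28398063 -103.0393822    51.7675675 ] [-0.65484984  0.33728418  1.69854467]
```

View pics/side13.png

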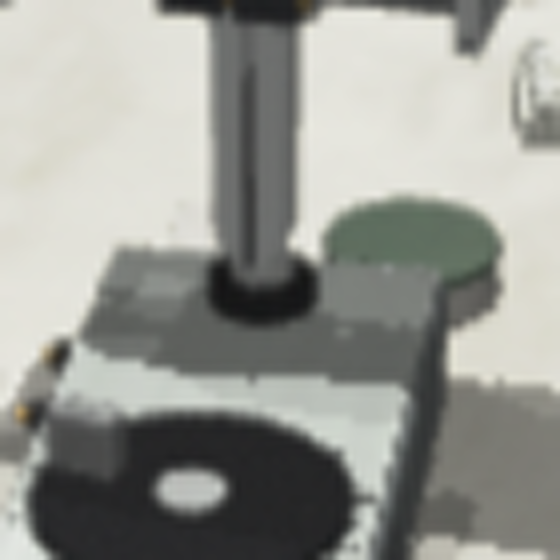

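Call:
send_rows --commands '[[0,[0,0,-0.08],[0,0,0]],[0,[-0.01,0.04,-0.08],[0,0,0]],[0,[-0.01,0.08,-0.08],[0,0,0]],[0,[-0.01,0.08,-0.04],[0,0,0]],[0,[-0.01,0.08,0],[0,0,0]],[0,[-0.01,0.08,0.02],[0,0,0]],[0,[-0.01,0.08,0.03],[0,0,0]],[0,[-0.01,0.08,0.04],[0,0,0]],[0,[-0.01,0.08,0.05],[0,0,0]],[0,[-0.01,0.08,0.05],[0,0,0]]]'

```text
t: 20.95
position: [517.0, -107.1, 49.2]
tcp_rot: [[0.999, 0.055, -0.0], [0.055, -0.999, 0.0], [-0.0, -0.0, -1.0]]
wrist_force: [-0.5, -2.0, 3.7]
opening: 0.006
```

```bash
python3 - <<'E'
from h import *
s=state(); print(s["t"],s["position"],s["wrist_force"])
E
```

```text
20.95 [ 516.96477269 -107.06969667   49.15724663] [-0.48452628 -1.96238855  3.68058425]
```

Call:
send_rows --commands '[[0,[0,0,0.01],[0,0,0]],[0,[0,0,0.02],[0,0,0]],[0,[0,0,0.03],[0,0,0]],[0,[0,0,0.04],[0,0,0]],[0,[0,0,0.05],[0,0,0]],[0,[0,0,0.05],[0,0,0]],[0,[0,0,0.05],[0,0,0]],[0,[0,0,0.05],[0,0,0]],[0,[0,0,0.05],[0,0,0]],[0,[0,0,0.05],[0,0,0]]]'

```text
t: 22.2
position: [517.1, -107.1, 47.3]
tcp_rot: [[0.999, 0.055, 0.0], [0.055, -0.999, -0.0], [0.0, 0.0, -1.0]]
wrist_force: [-6.3, -2.0, 17.6]
opening: 0.003
```

```bash
python3 - <<'E'
from h import *
s=state(); print(s["t"],s["position"],s["wrist_force"])
E
```

```text
22.2 [ 517.0558102  -107.11751104   47.25051794] [-6.31166111 -1.95834008 17.61744493]
```

Call:
send_rows --commands '[[0,[0,0,-0.05],[0,0,0]],[0,[0,0,-0.15],[0,0,0]],[0,[0,0,-0.35],[0,0,0]],[0,[0,0,-0.7],[0,0,0]],[0,[0,0,-1.2],[0,0,0]],[0,[0,0,-1.8],[0,0,0]],[0,[-0.6,0.3,-2.2],[0,0,0]],[0,[-1.4,0.9,-2.4],[0,0,0]],[0,[-2.0,1.7,-2.4],[0,0,0]],[0,[-2.4,2.5,-2.4],[0,0,0]]]'

```text
t: 23.45
position: [403.0, -239.6, 168.1]
tcp_rot: [[0.999, 0.055, 0.001], [0.055, -0.999, -0.001], [0.001, 0.001, -1.0]]
wrist_force: [0.3, -0.2, 0.9]
opening: 0.005
```

Call:
send_rows --commands '[[0,[0,0.6,0],[0,0,0]],[0,[0,1.3,0],[0,0,0]],[0,[0,2.0,0],[0,0,0]],[0,[0,2.7,0],[0,0,0]],[0,[0,3.2,0],[0,0,0]],[0,[0,3.4,0],[0,0,0]],[0,[0,3.4,0],[0,0,0]],[0,[0,3.4,0],[0,0,0]],[0,[0,3.4,0],[0,0,0]],[0,[0,3.4,0],[0,0,0]]]'

```text
t: 24.7
position: [413.4, -407.8, 166.8]
tcp_rot: [[0.998, 0.055, 0.0], [0.055, -0.998, -0.0], [0.0, 0.0, -1.0]]
wrist_force: [0.6, -0.4, -0.3]
opening: 0.006
```

```bash
python3 - <<'E'
from meas import *
s=state(); print(s["t"],s["position"],s["wrist_force"])
p=snapshot("top"); save(p,"top20.png",(170,140,410,270),s=3.3); c=cloud(p)
m=(c[...,2]>80)&(c[...,2]<97)&(np.hypot(c[...,0]-497,c[...,1]-23.5)<60)
P=c[m][:,:2].mean(0)-C; print("tab",m.sum(),P,np.degrees(np.arctan2(P[1],P[0])))
m=(np.hypot(c[...,0]-516.6,c[...,1]+107)<8); print("button z",np.median(c[m][:,2]),m.sum())
for l in ("driver_6_mid","gauge_block_mid","screw_tin_mid"): print(l,mark_of(l,p)[:1])
q=snapshot("side"); save(q,"side20.png",(190,130,350,250),s=5)
o=np.load("t0.npz"); d=cv2.absdiff(p["pixels"],o["px"]).max(-1); print((d[185:240,160:235]>60).sum(),(d[160:230,345:400]>60).sum())
E
```

```text
24.7 [ 413.40347526 -407.8003222   166.81635446] [ 0.55104694 -0.35197587 -0.30688211]
tab 56 [35.27320177 -4.54891392] -7.348437773729026
button z 81.78879407520498 37
driver_6_mid [{'uv': [206.8, 221.4], 'score': 0.95}]
gauge_block_mid [{'uv': [360.1, 179.6], 'score': 0.8}]
screw_tin_mid [{'uv': [372.4, 205.1], 'score': 0.7}]
0 0
```

View pics/top20.png

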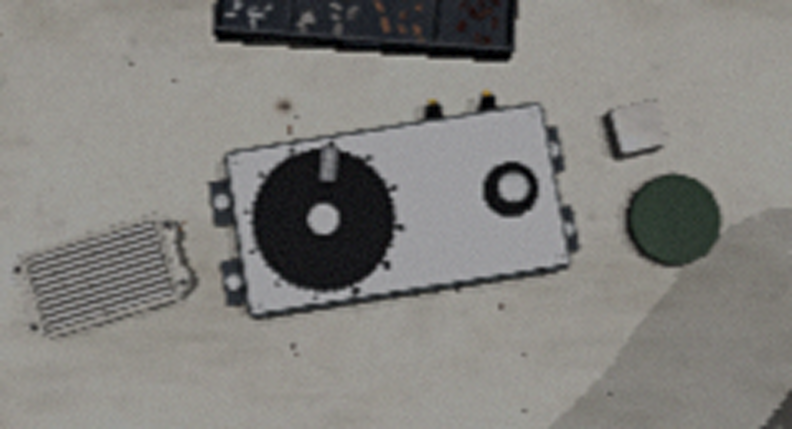

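View pics/side20.png

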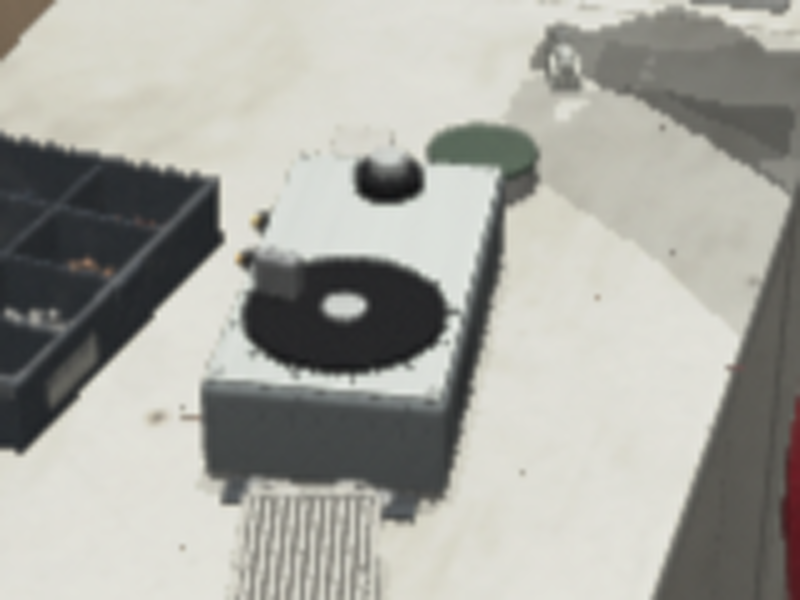

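The top view shows the tab at crop (329,163), pointing away from the robot. The button is up at (513,187), and the driver, block and tin are where they were. The side view agrees.

```bash
python3 -c "
from rig import *
print(sign_off(), state()['t'])"
```

```text
the job is handed in; nothing more can be done
the job is handed in; nothing more can be done
```

The dial is four clicks clockwise from where it stood, and the start button was then pressed right down and let go. I handed the job in at about 25 s of the 64 s allowed.

- **Dial:** I pushed the tab one click at a time with the shut fingertips. It went from 113° in world axes (the third of the twelve click positions) to a measured −6° to −7°; four clicks on should read −6.6°. I backed the finger off after the third click and saw the tab where three clicks put it, so there was no overrun before the last push.
- **Button:** I pressed it only after the dial check, until it met its stop. The wrist read 17.6 N, where right down takes about 5 N. Afterwards its top measured 81.8 mm above the bench; it should stand at 82 mm.
- **Loose parts:** the areas round the driver, the metal block and the screw tin showed no change between the first and last top pictures. The arm ended well clear of everything.

**Two things did not agree with what I expected:**
- **Finger length:** the fingertips end about 32 mm short of the stated TCP. The camera showed it, and it was confirmed when the reported TCP went below the disc's surface with no contact force. I corrected the heights for it.
- **Off-centre first touch:** my first approach to the button was about 4 mm off-centre and may have touched it lightly (1.7 N). I lifted and centred before the full press.

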